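# Pack the lens tray of the comparison microscope

## Task

Gather the microscope's accessories into the grey tray: stand the lenses with the red, yellow and blue rings upright in the bays with the pad of the same colour, and lay the white-faced stage plate, white side up, squarely on the pile of its fellows in the fourth bay. How high the pile is is not known, so lower the plate gently until you feel it land; set everything down, do not drop it. Leave the look-alikes - the eyepiece with the silver ring and the plain black plate - where they are.

Things in the scene. Friction and masses are not known exactly. Their poses are not given: they have to be found in the camera images.
- lens_red: Microscope lens: upright black barrel, 36 mm in diameter and 55 mm tall, about 100 g, with a red band near its top and a red ring on its top face; origin at the centre of its underside, z up along its axis.
- lens_yellow: Microscope lens: upright black barrel, 36 mm in diameter and 55 mm tall, about 100 g, with a yellow band near its top and a yellow ring on its top face; origin at the centre of its underside, z up along its axis.
- lens_blue: Microscope lens: upright black barrel, 36 mm in diameter and 55 mm tall, about 100 g, with a blue band near its top and a blue ring on its top face; origin at the centre of its underside, z up along its axis.
- stage_plate: Loose stage plate: flat black disc 60 mm in diameter and 10 mm thick with a white top face and a white line round its rim, about 80 g, lying on the table; origin at the centre of its underside, z up out of the white face.
- pad_red: Red square pad, 64 x 64 x 3 mm, fixed on the floor of one bay of the grey tray; origin at the centre of its underside (top 3 mm above, underside 6 mm above the table), z up, x and y along the bay's sides. Tray: fixed, four bays 68 mm square in a row along the pad's y, 74 mm apart, walls 6 mm thick, their tops 20 mm above the table; pads and pile fill the bays in any order.
- pad_yellow: Yellow square pad, 64 x 64 x 3 mm, fixed on the floor of one bay of the grey tray; origin at the centre of its underside (top 3 mm above, underside 6 mm above the table), z up, x and y along the bay's sides.
- pad_blue: Blue square pad, 64 x 64 x 3 mm, fixed on the floor of one bay of the grey tray; origin at the centre of its underside (top 3 mm above, underside 6 mm above the table), z up, x and y along the bay's sides.
- pile: Pile of stage plates like the loose one (60 mm in diameter, white tops), fixed, standing in the middle of the fourth bay. Origin on the pile's axis at the bay's floor (6 mm above the table), z up; the top of the pile is 25 to 50 mm above this origin, different each time and not given.
- eyepiece: Look-alike to leave alone: eyepiece, loose upright black barrel of the same size as the lenses (36 mm in diameter, 55 mm tall) with a silver band and a silver ring on top instead of a coloured one; origin at the centre of its underside.
- black_plate: Look-alike to leave alone: loose flat disc of the size of the stage plate (60 mm in diameter, 10 mm thick) but plain black, without white face; origin at the centre of its underside.
There are look-alikes about, which are no part of the job. What is shaped like the lens_red but green or orange is not meant.

How it is judged (in metres and radians):
At the end, for the whole second after the job is handed in: Each coloured lens stands upright (0.1 rad) on the pad of its colour, within 18 mm of its centre along x and y; the stage plate lies flat (0.08 rad), white up, on the pile, centred within 12 mm; all at rest; eyepiece and black plate within 30 mm of their starts (x of lens_red in the frame of pad_red between -0.018 and 0.018 m and y of lens_red in the frame of pad_red between -0.018 and 0.018 m and z of lens_red in the frame of pad_red below 0.008 m and angle between each of lens_red, lens_yellow, lens_blue's own z axis and vertical below 0.1 rad and x of lens_yellow in the frame of pad_yellow between -0.018 and 0.018 m and y of lens_yellow in the frame of pad_yellow between -0.018 and 0.018 m and z of lens_yellow in the frame of pad_yellow below 0.008 m and x of lens_blue in the frame of pad_blue between -0.018 and 0.018 m and y of lens_blue in the frame of pad_blue between -0.018 and 0.018 m and z of lens_blue in the frame of pad_blue below 0.008 m and horizontal distance between stage_plate and pile below 0.012 m and angle between stage_plate's own z axis and vertical below 0.08 rad and contact force between stage_plate and pile above 0.1 N and linear speed of each of lens_red, lens_yellow, lens_blue, stage_plate below 0.02 m/s and angular speed of each of lens_red, lens_yellow, lens_blue, stage_plate below 0.2 rad/s and distance of each of eyepiece, black_plate from where it was at the start of the episode below 0.03 m); the robot touches nothing.
It fails at once if the eyepiece or the plain black plate was moved more than 30 mm (distance of any of eyepiece, black_plate from where it was at the start of the episode above 0.03 m).
It fails at once if a lens or the stage plate was dropped (free of the fingers at over 0.6 m/s, a fall of about 18 mm) ((linear speed of lens_red above 0.6 m/s and contact force between the fingers and lens_red below 0.01 N) or (linear speed of lens_yellow above 0.6 m/s and contact force between the fingers and lens_yellow below 0.01 N) or (linear speed of lens_blue above 0.6 m/s and contact force between the fingers and lens_blue below 0.01 N) or (linear speed of stage_plate above 0.6 m/s and contact force between the fingers and stage_plate below 0.01 N)).
It fails at once if the stage plate was pressed on the pile with more than 40 N (contact force between stage_plate and pile above 40 N).
It also fails if it takes over 115 s, if anything falls off the work surface, if the arm or the gripper's body presses on something with over 40 N, if the wrist force passes 120 N, or if a joint passes its speed limit or range.

## Robot

A 6-joint arm with a two-finger parallel gripper is mounted at the origin on the work surface. World frame = base frame: x ahead of the robot, y to its left, z up, the work surface at z = 0. Lengths are in mm, angles in rad, forces in N, time in s.
With the tool pointing down it reaches from about 275 to 850 mm from the base axis. Payload 5.2 kg.
Tool frame: the origin (TCP) lies between the finger pads; the fingertips stand 17 mm ahead of it and the grasp point (between the pads) lies 2 mm behind it; z points along the fingers, y is the direction in which the jaws open and shut (so a half turn about z gives the same grasp; the last joint's range is limited). The gripper opens to 85 mm and grips with 20 to 120 N. Pads are 22 mm wide; open, the fingers measure 114 mm over their backs; the gripper's body (76 mm by 85 mm) begins 54 mm behind the grasp point. The pads swing forward as they close: fully open they stand 13 mm farther back than shut.
Start: joints at [-1.52, 0.259, 1.535, -0, 1.348, -0.203], TCP at [138.117, -532.38, 248.31] pointing down, gripper open.
Joint ranges: [-3.14, 3.14], [-0.91, 2.08], [0.19, 2.58], [-1.22, 4.36], [0.22, 2.71], [-3.12, 3.12]. Speed limits (rad/s): [2.57, 2.57, 3.14, 3.14, 3.14, 3.14].

## Interface

Orientations are given as a unit quaternion [w, x, y, z].
In Python, from cell import monitor, imaging, workorder gives the robot as it stands.
- The arm moves only by the tool step_arm, never from a script. Its arguments are lists of equal length, an entry for each row: "travel": the shift along the tool's x, y, z in mm, a list of three; "rotation": the turn, a rotation vector about the tool's x, y, z in degrees, a list of three. A call has exactly 8 rows; each row shifts and turns the commanded pose from where the row before left it, along the tool's axes as they then stand; what a row does not reach is not made up. A row lasts 1/10 s, in which the tool goes at most 50 mm and 8.59 degrees, less where a joint would pass 70% of its speed; a pose out of reach is approached as far as the arm can. A call with a gripper value outside its range is refused whole. "hand" is the closure, from 0 (fully open) to 1 (shut), set as the call begins (left out, the last holds). The fingers move at their own pace and stop on an object; "squeeze" is the grip in N (left out, the last holds). Time passes only in rows, so rows that do not move let the fingers close, or fill a call up. It gives the time, the measured TCP pose, the force and the opening at its end, in the units of the state.
- monitor.read_state(): the state, without advancing time (a new reading comes with each control period).
- imaging.get_image(name): name is "side" or "top"; returns the picture (400x640x3 uint8, red, green, blue); there is no depth.
- imaging.camera_info(name): a dict with "fx", "fy", "cx", "cy" (pixels), "dist" ([k1, k2, p1, p2, k3] as OpenCV has them; the pictures are not rectified), "T" (4x4, takes a point from camera to world coordinates). Camera axes: x right, y up, looking along -z (the intrinsics and any distortion apply to the point x, -y, -z); pixel columns grow to the right and rows downward; lengths in mm; the calibration is good to about 2 mm. A picture is of the moment at which its call begins. camera_info takes no time and is no camera call.
- workorder.job_done(): hands the job in, once; it reports no verdict.
Trained networks look in the newest picture that a camera, given by its name, has taken for a name from the list of things; names that differ only in an ending like _2 or _b are one class to them, and where a whole thing is asked for, a point or a joint stands for the part that bears it (a point fixed in the world has none). Each returns a list of dicts, best first, with "confidence" (0 to 1); they miss things now and then, are a little off and sometimes report something else, mostly with a low value. They report only what shows in the picture. A call takes as long as a camera call. They do not tell look-alikes from the thing itself.
- imaging.masks_of(name, camera): "mask" (400x640 bool, what is visible of it).
- imaging.landmark_of(name, camera): "position" ([x, y, z] in mm, in world coordinates, good to about 4 mm: a listed point, or the origin of a listed thing).
The state is a dict: "t": time; "qpos": joint angles; "joint_vel": joint speeds; "tau": joint torques, N m; "tool_pos": TCP position; "eef_rot": TCP orientation; "wrist_force": force on the tool from outside, world axes, zero at the start; "moment": the same for the moment, N m; "opening": finger opening in mm.
Only numpy, scipy, OpenCV 4.12 (cv2) and the standard library are available. Lean on these libraries where they do the work, as an engineer would, in place of code of your own. Each camera call takes 0.05 s, during which the arm holds its last target. There are 200 camera calls.

## Working session

There is one attempt and no reset: what is moved stays moved. The work goes in short steps, Python scripts to look and compute and a tool call to move; the robot and the scene stay as the last step left them, time stands still between calls to the robot, and variables do not carry over. Pictures are saved under pics/ and viewed, about 12 in all and at most 16, crops included, and the job is handed in when it is done.

Besides the shell and the picture viewer there is one more tool, called after ">>>" in YAML: its name, and indented under it one key for each argument. step_arm: Moves the arm, as the interface text tells. Its arguments: {"type":"object","properties":{"travel":{"type":"array"},"rotation":{"type":"array"},"hand":{"type":"number"},"squeeze":{"type":"number"}},"required":["travel","rotation"]}

```bash
mkdir -p pics; ls
python3 - <<'E'
from cell import monitor, imaging
import cv2, numpy as np
s=monitor.read_state(); print(s)
for c in ("top","side"):
    im=imaging.get_image(c); cv2.imwrite(f"pics/{c}0.png",im[:,:,::-1])
    print(c,imaging.camera_info(c))
    for n in ["lens_red","stage_plate","pad_red","pad_yellow","pad_blue","pile"]:
        for d in imaging.landmark_of(n,c)[:8]: print(c,n,np.round(d["position"]),round(d["confidence"],2))
E
```

```text
pics
{'t': 0.0, 'qpos': array([-1.51981820e+00,  2.59380325e-01,  1.53610669e+00,  1.33554701e-05,
        1.34801795e+00, -2.02804132e-01]), 'joint_vel': array([-0.000655  , -0.00085644, -0.00020385,  0.00069375,  0.00105027,
        0.00026858]), 'tau': array([ 2.30776905e-04, -4.46028185e+01, -2.90578437e+01, -2.12292898e-04,
        1.17596408e-02,  3.80751175e-06]), 'tool_pos': array([ 138.08500447, -531.85496438,  247.44511864]), 'eef_rot': array([-9.52907666e-04,  9.91959851e-01,  1.26549354e-01,  7.90074652e-05]), 'wrist_force': array([ 0.61819475,  0.66804   , -0.18525304]), 'moment': array([ 0.04290609, -0.01447354, -0.02397439]), 'opening': 85.40513047765137}
top {'fx': 371.00765040636384, 'fy': 371.00765040636384, 'cx': 319.46276389007437, 'cy': 201.05935544348165, 'dist': array([-0.08863405,  0.        ,  0.        ,  0.        ,  0.        ]), 'T': array([[ 1.33257673e-01,  9.64228541e-01, -2.29141254e-01,
         3.23830307e+02],
       [-9.91068525e-01,  1.30825114e-01, -2.58450909e-02,
         5.41748025e+01],
       [ 5.05685627e-03,  2.30538741e-01,  9.73050007e-
[... 670 characters left out ...]
ay([[-7.00423674e-01,  5.60328047e-01, -4.42085009e-01,
         5.65125450e+01],
       [-7.13586793e-01, -5.37484998e-01,  4.49337029e-01,
         5.36952266e+02],
       [ 1.41620794e-02,  6.30192317e-01,  7.76309912e-01,
         8.66201810e+02],
       [ 0.00000000e+00,  0.00000000e+00,  0.00000000e+00,
         1.00000000e+00]])}
side lens_red [379. 208.  -2.] 0.84
side lens_red [428. 329.   0.] 0.79
side lens_red [ 482. -236.    1.] 0.69
side lens_red [478. 249.   4.] 0.59
side stage_plate [547. 357.  -3.] 0.76
side pad_red [625.  77.   7.] 0.63
side pad_yellow [643.  -0.   6.] 0.95
side pad_blue [608. 147.   2.] 0.55
side pile [653. -68.   8.] 0.89
side pile [ 480. -235.    1.] 0.17
```

View pics/top0.png

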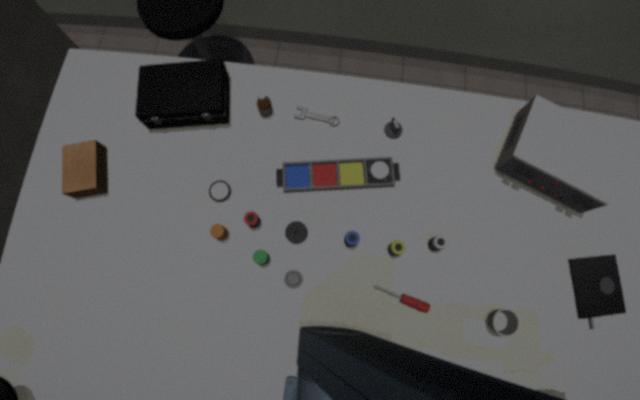

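View pics/side0.png

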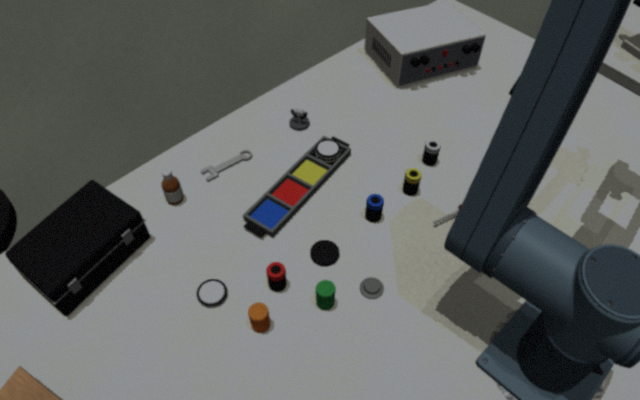

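The top view shows blue at (352,239), yellow at (397,248), red at (251,219), the stage plate at (220,190), the black plate at (296,232) and the silver eyepiece at (437,242). The tray bays are blue (297,176), red (325,174), yellow (352,173) and pile (379,170). Next I'll measure these with my own code.

```bash
cat > h.py <<'E'
import cv2, numpy as np
from cell import imaging
def cam(c):
    i=imaging.camera_info(c); K=np.array([[i["fx"],0,i["cx"]],[0,i["fy"],i["cy"]],[0,0,1]]); return K,i["dist"],i["T"]
def ray(c,uv):
    K,d,T=cam(c); p=cv2.undistortPoints(np.array([[uv]],float),K,d)[0,0]
    return T[:3,3],T[:3,:3]@np.array([p[0],-p[1],-1.])
def onz(c,uv,z):
    o,r=ray(c,uv); return o+r*(z-o[2])/r[2]
def tri(u,v):
    (o1,r1),(o2,r2)=ray("top",u),ray("side",v)
    a=np.linalg.lstsq(np.c_[r1,-r2],o2-o1,rcond=None)[0]; p,q=o1+a[0]*r1,o2+a[1]*r2
    return (p+q)/2,np.linalg.norm(p-q)
def blobs(im,col):
    h,s,v=cv2.split(cv2.cvtColor(im,cv2.COLOR_RGB2HSV)); h=h.astype(int)
    m={"red":((h<7)|(h>172))&(s>130)&(v>60),"yellow":(abs(h-29)<6)&(s>110)&(v>60),"blue":(abs(h-112)<12)&(s>130)&(v>50)}[col]
    n,l,st,ce=cv2.connectedComponentsWithStats(m.astype(np.uint8))
    return [(np.round(ce[k],1),st[k].tolist()) for k in range(1,n) if st[k,4]>12]
E
python3 - <<'E'
from h import *
for c in ("top","side"):
    im=cv2.imread(f"pics/{c}0.png")[:,:,::-1].copy()
    for col in ("red","yellow","blue"):
        for ce,st in blobs(im,col): print(c,col,ce,st,"z52",np.round(onz(c,ce,52)[:2]),"z9",np.round(onz(c,ce,9)[:2]))
im=cv2.imread("pics/top0.png"); A=cv2.resize(im[130:270,190:450],(780,420),interpolation=cv2.INTER_CUBIC)
cv2.imwrite("pics/topc.png",np.clip(A*1.8,0,255).astype(np.uint8))
for c in ("top","side"):
    for n in ("stage_plate","pile","lens_blue"):
        for d in imaging.masks_of(n,c): 
            m=d["mask"]; ys,xs=np.nonzero(m); print(c,n,round(d["confidence"],2),xs.mean().round(1),ys.mean().round(1),xs.min(),xs.max(),ys.min(),ys.max())
E
```

```text
top red [324.4 174.2] [313, 163, 24, 23, 486] z52 [615.  76.] z9 [629.  77.]
top red [251.4 218.7] [245, 213, 13, 12, 76] z52 [473. 244.] z9 [480. 253.]
top red [415.  303.2] [401, 295, 28, 17, 212] z52 [ 319. -187.] z9 [ 319. -198.]
top yellow [351.4 172.9] [340, 162, 24, 23, 484] z52 [629.   6.] z9 [643.   4.]
top yellow [396.3 247.8] [391, 242, 13, 12, 75] z52 [ 449. -128.] z9 [ 454. -137.]
top blue [297.1 175.7] [286, 165, 23, 22, 477] z52 [602. 146.] z9 [615. 150.]
top blue [350.7 240.2] [346, 233, 12, 12, 43] z52 [453. -12.] z9 [459. -15.]
side red [289.8 191.6] [272, 178, 37, 28, 565] z52 [601.  95.] z9 [630.  72.]
side red [275.6 270.9] [267, 263, 18, 17, 175] z52 [473. 246.] z9 [495. 231.]
side yellow [309.4 171.6] [292, 159, 35, 26, 508] z52 [615.  26.] z9 [644.  -1.]
side yellow [412.7 175. ] [406, 169, 15, 13, 121] z52 [ 451. -132.] z9 [ 471. -167.]
side blue [375.  201.3] [367, 195, 16, 14, 132] z52 [458. -16.] z9 [479. -45.]
side blue [268.7 213. ] [250, 199, 38, 30, 636] z52 [588. 165.] z9 [616. 146.]
top stage_plate 0.61 219.4 191.2 209 230 181 202
top pile 0.72 378.1 172.1 366 390 160 184
top lens_blue 0.66 351.2 238.8 344 359 232 246
side stage_plate 0.84 211.6 292.9 196 227 279 307
side stage_plate 0.43 430.4 152.5 421 440 140 165
side pile 0.74 327.9 151.3 313 342 139 164
side lens_blue 0.64 373.4 207.9 365 382 194 222
```

View pics/topc.png

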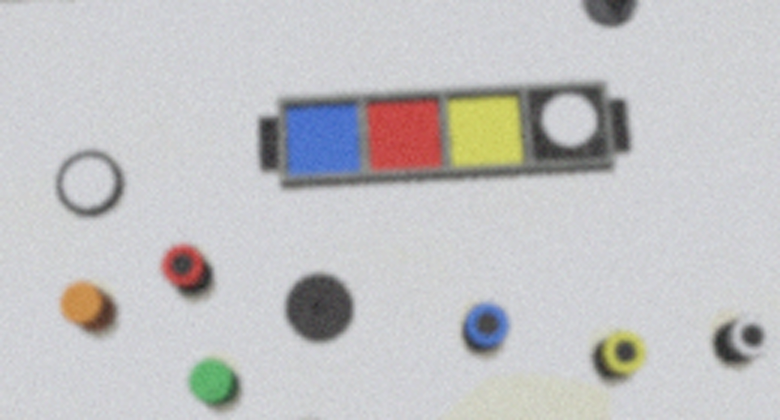

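>>> step_arm:
  travel:
    - [43,-7,0]
    - [43,-7,0]
    - [43,-7,0]
    - [43,-7,0]
    - [43,-7,0]
    - [43,-7,0]
    - [43,-7,0]
    - [43,-7,0]
  rotation:
    - [0,0,-8]
    - [0,0,-8]
    - [0,0,-8]
    - [0,0,-8]
    - [0,0,-8]
    - [0,0,-8]
    - [0,0,-8]
    - [0,0,-8]
  hand: 0
  squeeze: 40

```text
t: 1.8
tool_pos: [343.6, -270.8, 248.4]
eef_rot: [0.0, 0.772, 0.635, 0.0]
wrist_force: [0.6, -0.9, 0.9]
opening: 85.6
```

```bash
cat >> h.py <<'E'
def st():
    from cell import monitor
    from scipy.spatial.transform import Rotation as R
    s=monitor.read_state(); q=s["eef_rot"]; r=R.from_quat([*q[1:],q[0]]); X=r.as_matrix()
    print("t",round(s["t"],2),"pos",np.round(s["tool_pos"],1),"yaw",round(np.degrees(np.arctan2(X[1,0],X[0,0])),2),"tilt",np.round(np.degrees(X[:2,2]),2),"F",np.round(s["wrist_force"],1),"op",round(s["opening"],1),"q",np.round(s["qpos"],2))
    return s,X
def go(*targets):
    s,X=st(); p=s["tool_pos"]
    for t in targets: print(t,"tool delta",np.round(X.T@(np.array(t)-p),1)); p=np.array(t)
E
python3 -c "
from h import *
go((450,-130,150),(450,-130,40))
print(onz('top',(219.7,190.7),10),onz('side',(211.6,292),10))
for z in (35,50): print(onz('top',(379,170),z),onz('side',(328,149.5),z))"
```

```text
t 1.8 pos [ 343.6 -270.8  248.4] yaw 78.89 tilt [ 0.04 -0.01] F [ 0.6 -0.9  0.9] op 85.6 q [-0.92  0.05  1.78  0.    1.3  -0.73]
(450, -130, 150) tool delta [158.7  77.2  98.4]
(450, -130, 40) tool delta [ 0.0e+00 -1.0e-01  1.1e+02]
[544.25395356 352.29153331  10.        ] [544.30609289 352.83384868  10.        ]
[652.30094097 -67.36479096  35.        ] [647.81026307 -64.4888921   35.        ]
[647.08181935 -65.43362923  50.        ] [637.13961045 -53.63518935  50.        ]
```

>>> step_arm:
  travel:
    - [0,0,33]
    - [0,0,33]
    - [0,0,32]
    - [23.6,26.2,0]
    - [23.6,26.2,0]
    - [23.6,26.2,0]
    - [23.6,26.2,0]
    - [23.6,26.2,0]
  rotation:
    - [0,0,-7.3]
    - [0,0,-7.3]
    - [0,0,-7.3]
    - [0,0,0]
    - [0,0,0]
    - [0,0,0]
    - [0,0,0]
    - [0,0,0]

```text
t: 2.6
tool_pos: [451.1, -131.4, 150.5]
eef_rot: [0.0, 0.64, 0.768, 0.0]
wrist_force: [0.1, -0.4, 0.1]
opening: 85.2
```

Run:
```python
from h import *
go((450,-130,100),(450,-130,40))
a=[imaging.get_image(c)[:,:,::-1] for c in("top","side")]
f=lambda x:np.clip(cv2.resize(x,(780,300),interpolation=cv2.INTER_CUBIC)*1.8,0,255)
cv2.imwrite("pics/b.png",np.vstack([f(a[0][190:290,290:550]),f(a[1][120:220,310:570])]))
for c,im in zip(("top","side"),a):
    for ce,s in blobs(im[:,:,::-1].copy(),"yellow"): print(c,ce,s,onz(c,ce,52))
```

```text
t 2.6 pos [ 451.1 -131.4  150.5] yaw 100.43 tilt [ 0.02 -0.02] F [ 0.1 -0.4  0.1] op 85.2 q [-0.52  0.21  1.86 -0.    1.07 -0.7 ]
(450, -130, 100) tool delta [ 1.6 -0.9 50.5]
(450, -130, 40) tool delta [ 0. -0. 60.]
top [351.4 172.9] [340, 162, 24, 22, 478] [628.50581458   6.0053836   52.        ]
side [309.3 171.5] [292, 159, 35, 26, 514] [615.18676795  25.73282892  52.        ][ WARN:0@6.521] global loadsave.cpp:1063 imwrite_ Unsupported depth image for selected encoder is fallbacked to CV_8U.
```

View pics/b.png

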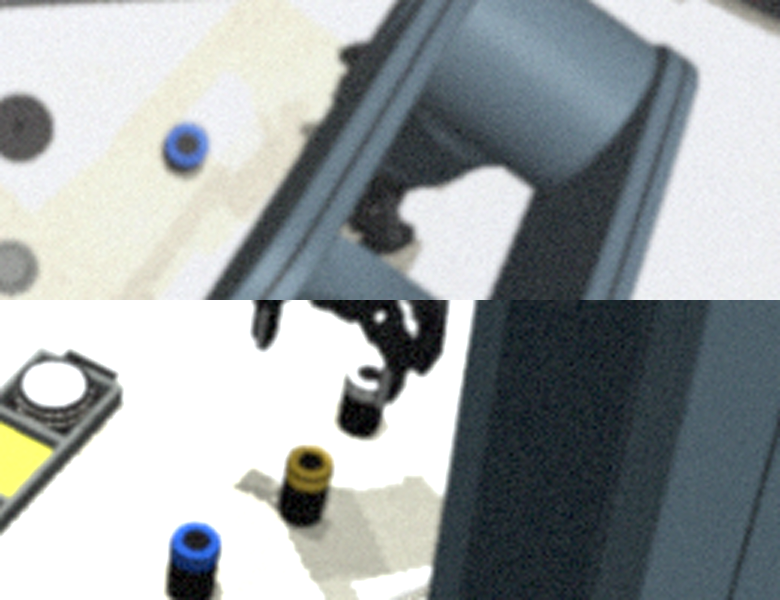

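The side crop shows the yellow lens standing clear beneath the gripper, in shadow, and the pile bay at upper left. I'll descend on it now.

>>> step_arm:
  travel:
    - [1.6,-0.9,20]
    - [0,0,25]
    - [0,0,25]
    - [0,0,20]
    - [0,0,14]
    - [0,0,6]
    - [0,0,0]
    - [0,0,0]
  rotation:
    - [0,0,0]
    - [0,0,0]
    - [0,0,0]
    - [0,0,0]
    - [0,0,0]
    - [0,0,0]
    - [0,0,0]
    - [0,0,0]

```text
t: 3.5
tool_pos: [449.4, -131.6, 40.8]
eef_rot: [0.0, 0.64, 0.768, 0.0]
wrist_force: [-0.3, 0.4, 0.3]
opening: 85.1
```

>>> step_arm:
  travel:
    - [0,0,0]
    - [0,0,0]
    - [0,0,0]
    - [0,0,0]
    - [0,0,0]
    - [0,0,0]
    - [0,0,0]
    - [0,0,0]
  rotation:
    - [0,0,0]
    - [0,0,0]
    - [0,0,0]
    - [0,0,0]
    - [0,0,0]
    - [0,0,0]
    - [0,0,0]
    - [0,0,0]
  hand: 1

```text
t: 4.3
tool_pos: [449.5, -131.3, 40.9]
eef_rot: [0.001, 0.64, 0.769, 0.0]
wrist_force: [-0.5, 2.4, 5.7]
opening: 35.2
```

Run:
```python
from h import *
go((450,-130,110),(643.5,2,110),(643.5,2,51))
im=imaging.get_image("side")
cv2.imwrite("pics/c.png",np.clip(cv2.resize(im[120:220,310:570,::-1],(780,300),interpolation=cv2.INTER_CUBIC)*1.8,0,255).astype(np.uint8))
```

```text
t 4.3 pos [ 449.5 -131.3   40.9] yaw 100.45 tilt [ 0.06 -0.03] F [-0.5  2.4  5.7] op 35.2 q [-0.52  0.37  1.98  0.    0.79 -0.71]
(450, -130, 110) tool delta [  1.2   0.7 -69.1]
(643.5, 2, 110) tool delta [9.470e+01 2.142e+02 1.000e-01]
(643.5, 2, 51) tool delta [ 0.  -0.1 59. ]
```

View pics/c.png

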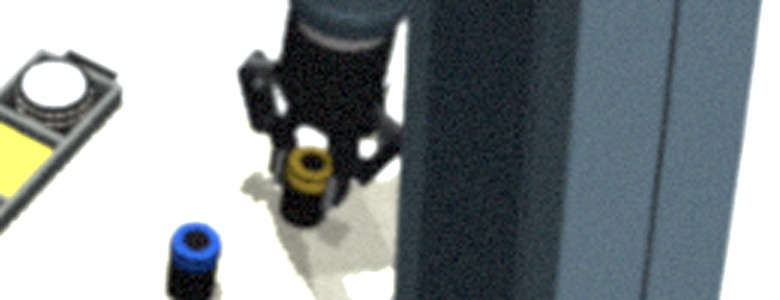

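The yellow lens is gripped upright between the pads with an opening of 35 mm. I'll lift it and carry it to the yellow pad.

>>> step_arm:
  travel:
    - [0,0,-30]
    - [0,0,-40]
    - [13.5,30.6,0]
    - [13.5,30.6,0]
    - [13.5,30.6,0]
    - [13.5,30.6,0]
    - [13.5,30.6,0]
    - [13.5,30.6,0]
  rotation:
    - [0,0,0]
    - [0,0,0]
    - [0,0,0]
    - [0,0,0]
    - [0,0,0]
    - [0,0,0]
    - [0,0,0]
    - [0,0,0]

```text
t: 5.15
tool_pos: [615.6, -17.1, 109.9]
eef_rot: [-0.0, 0.64, 0.769, -0.0]
wrist_force: [-0.2, -0.3, -0.8]
opening: 34.9
```

>>> step_arm:
  travel:
    - [13.7,30.6,0]
    - [0,0,10]
    - [0,0,15]
    - [0,0,15]
    - [0,0,10]
    - [0,0,5]
    - [0,0,2]
    - [0,0,1]
  rotation:
    - [0,0,0]
    - [0,0,0]
    - [0,0,0]
    - [0,0,0]
    - [0,0,0]
    - [0,0,0]
    - [0,0,0]
    - [0,0,0]

```text
t: 5.95
tool_pos: [642.6, 0.4, 52.4]
eef_rot: [0.0, 0.64, 0.768, 0.0]
wrist_force: [0.1, -0.5, -1.3]
opening: 35.0
```

Run:
```python
from h import *
go((643.5,2,51))
im=imaging.get_image("side")
cv2.imwrite("pics/d.png",np.clip(cv2.resize(im[110:250,220:420,::-1],(800,560),interpolation=cv2.INTER_CUBIC)*1.8,0,255).astype(np.uint8))
```

```text
t 5.95 pos [6.426e+02 4.000e-01 5.240e+01] yaw 100.41 tilt [ 0.02 -0.  ] F [ 0.1 -0.5 -1.3] op 35.0 q [-0.17  0.6   1.52 -0.    1.02 -0.35]
(643.5, 2, 51) tool delta [1.4 1.1 1.4]
```

View pics/d.png

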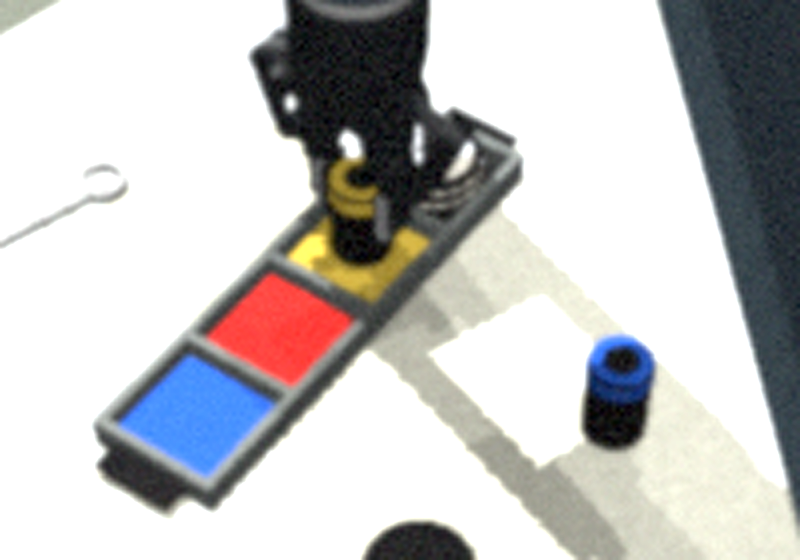

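The lens hangs over the middle of the yellow pad. I'll set it down.

>>> step_arm:
  travel:
    - [0,0,0.7]
    - [0,0,0.6]
    - [0,0,0.6]
    - [0,0,0.5]
    - [0,0,0]
    - [0,0,0]
    - [0,0,0]
    - [0,0,0]
  rotation:
    - [0,0,0]
    - [0,0,0]
    - [0,0,0]
    - [0,0,0]
    - [0,0,0]
    - [0,0,0]
    - [0,0,0]
    - [0,0,0]

```text
t: 6.8
tool_pos: [642.7, 0.8, 50.0]
eef_rot: [0.0, 0.64, 0.769, 0.0]
wrist_force: [0.2, -0.1, -0.2]
opening: 34.6
```

>>> step_arm:
  travel:
    - [0,0,0.4]
    - [0,0,0.4]
    - [0,0,0.2]
    - [0,0,0]
    - [0,0,0]
    - [0,0,0]
    - [0,0,0]
    - [0,0,0]
  rotation:
    - [0,0,0]
    - [0,0,0]
    - [0,0,0]
    - [0,0,0]
    - [0,0,0]
    - [0,0,0]
    - [0,0,0]
    - [0,0,0]

```text
t: 7.6
tool_pos: [642.7, 0.9, 50.0]
eef_rot: [0.0, 0.64, 0.769, 0.0]
wrist_force: [-2.0, 1.6, 5.8]
opening: 34.6
```

It has landed (5.8 N). I'll open the hand and retreat.

>>> step_arm:
  travel:
    - [0,0,0]
    - [0,0,0]
    - [0,0,0]
    - [0,0,0]
    - [0,0,0]
    - [0,0,0]
    - [0,0,0]
    - [0,0,0]
  rotation:
    - [0,0,0]
    - [0,0,0]
    - [0,0,0]
    - [0,0,0]
    - [0,0,0]
    - [0,0,0]
    - [0,0,0]
    - [0,0,0]
  hand: 0

```text
t: 8.4
tool_pos: [642.6, 0.8, 48.9]
eef_rot: [-0.0, 0.64, 0.769, -0.0]
wrist_force: [-0.0, 0.2, 0.2]
opening: 85.3
```

>>> step_arm:
  travel:
    - [0,0,-25]
    - [0,0,-40]
    - [0,0,-35]
    - [0,0,0]
    - [0,0,0]
    - [0,0,0]
    - [0,0,0]
    - [0,0,0]
  rotation:
    - [0,0,0]
    - [0,0,0]
    - [0,0,0]
    - [0,0,0]
    - [0,0,0]
    - [0,0,0]
    - [0,0,0]
    - [0,0,0]

```text
t: 9.2
tool_pos: [641.9, 0.9, 147.4]
eef_rot: [-0.001, 0.64, 0.768, -0.001]
wrist_force: [-0.4, 0.1, -0.0]
opening: 85.5
```

Run:
```python
from h import *
go((457,-14,150),(457,-14,40))
for c in("top","side"):
    im=imaging.get_image(c)
    for k in("blue","yellow"):
        for ce,s in blobs(im,k): print(c,k,ce,s,onz(c,ce,52).round(),onz(c,ce,61).round())
```

```text
t 9.2 pos [641.9   0.9 147.4] yaw 100.44 tilt [-0.15  0.03] F [-0.4  0.1 -0. ] op 85.5 q [-0.17  0.5   1.43  0.    1.21 -0.35]
(457, -14, 150) tool delta [  18.8 -184.5   -2.1]
(457, -14, 40) tool delta [-1.0e-01  3.0e-01  1.1e+02]
top blue [291.  173.6] [286, 165, 13, 22, 191] [605. 162.  52.] [603. 161.  61.]
side blue [374.9 202.2] [367, 194, 17, 16, 175] [456. -14.  52.] [452.  -7.  61.]
side blue [268.7 213. ] [250, 199, 38, 30, 626] [588. 165.  52.] [582. 169.  61.]
side yellow [310.5 155.9] [303, 150, 15, 11, 52] [648.  -9.  52.] [642.  -3.  61.]
side yellow [308.6 162.4] [303, 160, 12, 5, 24] [636.   8.  52.] [630.  14.  61.]
side yellow [305.6 175.8] [292, 165, 32, 20, 135] [611.  40.  52.] [605.  46.  61.]
```

>>> step_arm:
  travel:
    - [3.1,-30.8,0]
    - [3.1,-30.8,0]
    - [3.1,-30.8,0]
    - [3.1,-30.8,0]
    - [3.2,-30.6,0]
    - [3.2,-30.7,0]
    - [0,0,20]
    - [0,0,20]
  rotation:
    - [0,0,0]
    - [0,0,0]
    - [0,0,0]
    - [0,0,0]
    - [0,0,0]
    - [0,0,0]
    - [0,0,0]
    - [0,0,0]

```text
t: 10.1
tool_pos: [457.6, -14.3, 109.2]
eef_rot: [0.001, 0.64, 0.768, 0.0]
wrist_force: [-0.3, -0.2, 0.0]
opening: 85.7
```

>>> step_arm:
  travel:
    - [0,0,20]
    - [0,0,20]
    - [0,0,15]
    - [0,0,8]
    - [0,0,4]
    - [0,0,0]
    - [0,0,0]
    - [0,0,0]
  rotation:
    - [0,0,0]
    - [0,0,0]
    - [0,0,0]
    - [0,0,0]
    - [0,0,0]
    - [0,0,0]
    - [0,0,0]
    - [0,0,0]

```text
t: 10.9
tool_pos: [458.3, -14.3, 42.6]
eef_rot: [0.001, 0.64, 0.769, 0.0]
wrist_force: [-0.2, 1.0, -0.0]
opening: 85.2
```

>>> step_arm:
  travel:
    - [0,0,0]
    - [0,0,0]
    - [0,0,0]
    - [0,0,0]
    - [0,0,0]
    - [0,0,0]
    - [0,0,0]
    - [0,0,0]
  rotation:
    - [0,0,0]
    - [0,0,0]
    - [0,0,0]
    - [0,0,0]
    - [0,0,0]
    - [0,0,0]
    - [0,0,0]
    - [0,0,0]
  hand: 1

```text
t: 11.7
tool_pos: [458.0, -14.2, 42.3]
eef_rot: [0.0, 0.64, 0.769, 0.0]
wrist_force: [-0.9, 0.1, 6.0]
opening: 34.7
```

Run:
```python
from h import *
go((457,-14,110),(615.5,148,110),(615.5,148,50))
for c in("top","side"):
    im=imaging.get_image(c)
    for k in("blue","yellow"):
        for ce,s in blobs(im,k): print(c,k,ce,s,onz(c,ce,52).round(),onz(c,ce,61).round())
```

```text
t 11.7 pos [458.  -14.2  42.3] yaw 100.44 tilt [ 0.03 -0.01] F [-0.9  0.1  6. ] op 34.7 q [-0.28  0.35  2.    0.    0.79 -0.46]
(457, -14, 110) tool delta [  0.3  -0.9 -67.7]
(615.5, 148, 110) tool delta [1.306e+02 1.852e+02 1.000e-01]
(615.5, 148, 50) tool delta [ 0. -0. 60.]
top blue [297.1 175.7] [286, 165, 23, 22, 471] [602. 146.  52.] [599. 145.  61.]
top yellow [351.5 169.4] [340, 161, 24, 20, 271] [638.   7.  52.] [635.   7.  61.]
side blue [372.9 201. ] [368, 195, 13, 12, 60] [462. -13.  52.] [457.  -7.  61.]
side blue [268.7 213. ] [250, 199, 38, 30, 629] [588. 165.  52.] [582. 169.  61.]
side blue [373.7 208.2] [369, 206, 11, 5, 25] [447.   0.  52.] [443.   6.  61.]
side yellow [310.1 157. ] [303, 150, 16, 15, 163] [646.  -6.  52.] [640.  -0.  61.]
side yellow [309.  174.1] [292, 164, 35, 21, 292] [610.  32.  52.] [604.  37.  61.]
```

>>> step_arm:
  travel:
    - [0,0,-30]
    - [0,0,-40]
    - [18.7,26.3,0]
    - [18.7,26.3,0]
    - [18.7,26.3,0]
    - [18.7,26.3,0]
    - [18.7,26.3,0]
    - [18.7,26.3,0]
  rotation:
    - [0,0,0]
    - [0,0,0]
    - [0,0,0]
    - [0,0,0]
    - [0,0,0]
    - [0,0,0]
    - [0,0,0]
    - [0,0,0]

```text
t: 12.6
tool_pos: [593.0, 125.8, 111.2]
eef_rot: [-0.0, 0.64, 0.769, -0.0]
wrist_force: [0.7, -0.1, -0.9]
opening: 34.8
```

>>> step_arm:
  travel:
    - [18.7,26.4,0]
    - [0,0,10]
    - [0,0,15]
    - [0,0,15]
    - [0,0,10]
    - [0,0,5]
    - [0,0,2]
    - [0,0,1]
  rotation:
    - [0,0,0]
    - [0,0,0]
    - [0,0,0]
    - [0,0,0]
    - [0,0,0]
    - [0,0,0]
    - [0,0,0]
    - [0,0,0]

```text
t: 13.4
tool_pos: [615.4, 147.8, 54.1]
eef_rot: [0.0, 0.64, 0.768, 0.0]
wrist_force: [0.9, 0.3, -1.3]
opening: 35.0
```

>>> step_arm:
  travel:
    - [0,0,0.7]
    - [0,0,0.6]
    - [0,0,0.6]
    - [0,0,0.5]
    - [0,0,0.4]
    - [0,0,0]
    - [0,0,0]
    - [0,0,0]
  rotation:
    - [0,0,0]
    - [0,0,0]
    - [0,0,0]
    - [0,0,0]
    - [0,0,0]
    - [0,0,0]
    - [0,0,0]
    - [0,0,0]

```text
t: 14.2
tool_pos: [615.3, 148.0, 51.3]
eef_rot: [0.0, 0.64, 0.768, 0.0]
wrist_force: [-1.2, 0.2, 1.8]
opening: 34.9
```

Run:
```python
from h import *
go((615.5,148,50))
im=imaging.get_image("side")
cv2.imwrite("pics/e.png",np.clip(cv2.resize(im[110:250,220:420,::-1],(800,560),interpolation=cv2.INTER_CUBIC)*1.8,0,255).astype(np.uint8))
```

```text
t 14.2 pos [615.3 148.   51.3] yaw 100.44 tilt [0.01 0.  ] F [-1.2  0.2  1.8] op 34.9 q [ 0.06  0.59  1.55  0.    1.01 -0.12]
(615.5, 148, 50) tool delta [-0.   0.2  1.3]
```

View pics/e.png

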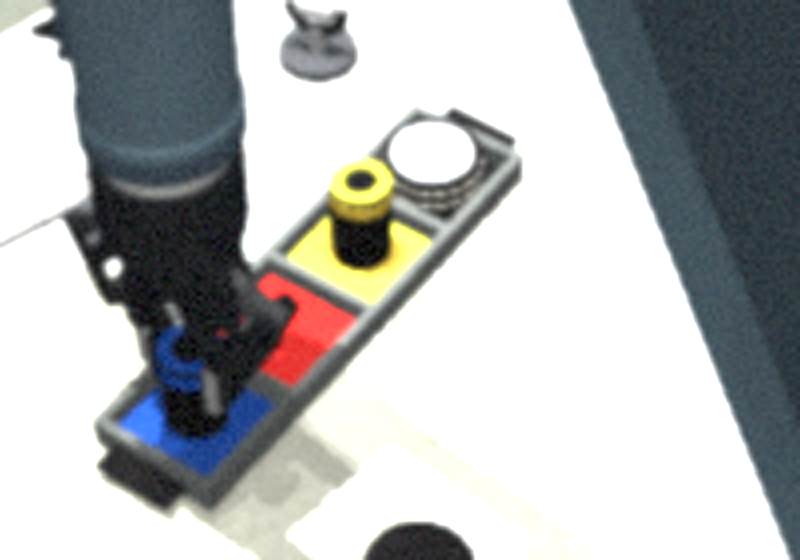

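The yellow lens stands centred on its pad, and the blue one is on its pad and touching down. I'll release it and go to the red lens.

>>> step_arm:
  travel:
    - [0,0,0]
    - [0,0,0]
    - [0,0,0]
    - [0,0,0]
    - [0,0,0]
    - [0,0,0]
    - [0,0,0]
    - [0,0,0]
  rotation:
    - [0,0,0]
    - [0,0,0]
    - [0,0,0]
    - [0,0,0]
    - [0,0,0]
    - [0,0,0]
    - [0,0,0]
    - [0,0,0]
  hand: 0

```text
t: 15.05
tool_pos: [615.2, 148.0, 51.1]
eef_rot: [0.0, 0.64, 0.769, 0.0]
wrist_force: [0.3, -0.4, -0.8]
opening: 85.5
```

>>> step_arm:
  travel:
    - [0,0,-25]
    - [0,0,-45]
    - [0,0,-30]
    - [20.3,-20,0]
    - [20.3,-20,0]
    - [20.3,-20,0]
    - [20.3,-20,0]
    - [20.3,-20,0]
  rotation:
    - [0,0,0]
    - [0,0,0]
    - [0,0,0]
    - [0,0,0]
    - [0,0,0]
    - [0,0,0]
    - [0,0,0]
    - [0,0,0]

```text
t: 15.85
tool_pos: [497.5, 230.2, 151.2]
eef_rot: [0.0, 0.64, 0.768, 0.0]
wrist_force: [0.2, 0.3, -0.3]
opening: 85.1
```

Run:
```python
from h import *
go((475,246,150),(475,246,41))
for c in("top","side"):
    im=imaging.get_image(c)
    for k in("blue","red"):
        for ce,s in blobs(im,k): print(c,k,ce,s,onz(c,ce,52).round(),onz(c,ce,61).round())
```

```text
t 15.85 pos [497.5 230.2 151.2] yaw 100.43 tilt [0.01 0.01] F [ 0.2  0.3 -0.3] op 85.1 q [0.23 0.34 1.68 0.   1.13 0.05]
(475, 246, 150) tool delta [ 19.6 -19.2   1.2]
(475, 246, 41) tool delta [ -0.  -0. 109.]
top blue [296.7 175.8] [286, 164, 23, 23, 381] [601. 147.  52.] [599. 146.  61.]
top red [324.3 174.2] [313, 164, 24, 22, 477] [615.  76.  52.] [613.  76.  61.]
top red [415.2 303.3] [402, 295, 27, 17, 205] [ 319. -187.   52.] [ 319. -185.   61.]
side blue [263.8 219. ] [254, 208, 23, 21, 186] [583. 183.  52.] [578. 187.  61.]
side blue [282.1 215.1] [278, 211, 9, 9, 44] [565. 149.  52.] [560. 153.  61.]
side red [295.1 191.9] [287, 180, 21, 26, 326] [593.  88.  52.] [587.  93.  61.]
side red [474.5 203.2] [460, 194, 29, 20, 284] [ 307. -166.   52.] [ 304. -158.   61.]
side red [274.5 269.9] [267, 263, 18, 14, 108] [477. 246.  52.] [472. 249.  61.]
```

>>> step_arm:
  travel:
    - [19.6,-19.2,10]
    - [0,0,25]
    - [0,0,25]
    - [0,0,25]
    - [0,0,15]
    - [0,0,8]
    - [0,0,2]
    - [0,0,0]
  rotation:
    - [0,0,0]
    - [0,0,0]
    - [0,0,0]
    - [0,0,0]
    - [0,0,0]
    - [0,0,0]
    - [0,0,0]
    - [0,0,0]

```text
t: 16.75
tool_pos: [476.6, 245.4, 41.4]
eef_rot: [0.0, 0.64, 0.768, 0.0]
wrist_force: [0.5, -0.0, -0.0]
opening: 85.2
```

>>> step_arm:
  travel:
    - [0,0,0]
    - [0,0,0]
    - [0,0,0]
    - [0,0,0]
    - [0,0,0]
    - [0,0,0]
    - [0,0,0]
    - [0,0,0]
  rotation:
    - [0,0,0]
    - [0,0,0]
    - [0,0,0]
    - [0,0,0]
    - [0,0,0]
    - [0,0,0]
    - [0,0,0]
    - [0,0,0]
  hand: 1

```text
t: 17.55
tool_pos: [476.3, 245.6, 41.8]
eef_rot: [0.0, 0.64, 0.769, 0.0]
wrist_force: [-1.4, -0.4, 5.3]
opening: 34.9
```

```bash
python3 -c "
from h import *
go((629.5,75,41))"
```

```text
t 17.55 pos [476.3 245.6  41.8] yaw 100.45 tilt [0.06 0.01] F [-1.4 -0.4  5.3] op 34.9 q [ 0.27  0.46  1.81 -0.    0.87  0.09]
(629.5, 75, 41) tool delta [-195.5  119.7    1. ]
```

>>> step_arm:
  travel:
    - [0,0,-35]
    - [0,0,-50]
    - [-27.9,17.1,0]
    - [-27.9,17.1,0]
    - [-27.9,17.1,0]
    - [-27.9,17.1,0]
    - [-27.9,17.1,0]
    - [-27.9,17.1,0]
  rotation:
    - [0,0,0]
    - [0,0,0]
    - [0,0,0]
    - [0,0,0]
    - [0,0,0]
    - [0,0,0]
    - [0,0,0]
    - [0,0,0]

```text
t: 18.35
tool_pos: [607.7, 98.4, 125.8]
eef_rot: [-0.0, 0.64, 0.769, -0.0]
wrist_force: [0.6, -0.2, -0.5]
opening: 34.7
```

>>> step_arm:
  travel:
    - [-27.9,17.1,0]
    - [0,0,15]
    - [0,0,20]
    - [0,0,20]
    - [0,0,10]
    - [0,0,5]
    - [0,0,2]
    - [0,0,1]
  rotation:
    - [0,0,0]
    - [0,0,0]
    - [0,0,0]
    - [0,0,0]
    - [0,0,0]
    - [0,0,0]
    - [0,0,0]
    - [0,0,0]

```text
t: 19.15
tool_pos: [629.6, 75.2, 53.7]
eef_rot: [0.0, 0.64, 0.769, 0.0]
wrist_force: [0.2, -0.6, -0.4]
opening: 35.0
```

>>> step_arm:
  travel:
    - [0,0,0.7]
    - [0,0,0.6]
    - [0,0,0.6]
    - [0,0,0.5]
    - [0,0,0.4]
    - [0,0,0]
    - [0,0,0]
    - [0,0,0]
  rotation:
    - [0,0,0]
    - [0,0,0]
    - [0,0,0]
    - [0,0,0]
    - [0,0,0]
    - [0,0,0]
    - [0,0,0]
    - [0,0,0]

```text
t: 19.95
tool_pos: [629.3, 75.1, 50.9]
eef_rot: [0.0, 0.64, 0.769, 0.0]
wrist_force: [-2.1, -0.0, 5.2]
opening: 34.7
```

>>> step_arm:
  travel:
    - [0,0,0]
    - [0,0,0]
    - [0,0,0]
    - [0,0,0]
    - [0,0,0]
    - [0,0,0]
    - [0,0,0]
    - [0,0,0]
  rotation:
    - [0,0,0]
    - [0,0,0]
    - [0,0,0]
    - [0,0,0]
    - [0,0,0]
    - [0,0,0]
    - [0,0,0]
    - [0,0,0]
  hand: 0

```text
t: 20.75
tool_pos: [629.1, 75.1, 50.3]
eef_rot: [0.0, 0.64, 0.769, 0.0]
wrist_force: [-0.3, -0.1, -0.6]
opening: 85.8
```

>>> step_arm:
  travel:
    - [0,0,-25]
    - [0,0,-45]
    - [0,0,-30]
    - [36,-4.2,0]
    - [36,-4.2,0]
    - [36,-4.2,0]
    - [36,-4.2,0]
    - [36,-4.2,0]
  rotation:
    - [0,0,0]
    - [0,0,0]
    - [0,0,0]
    - [0,0,0]
    - [0,0,0]
    - [0,0,0]
    - [0,0,0]
    - [0,0,0]

```text
t: 21.55
tool_pos: [575.3, 249.6, 150.5]
eef_rot: [0.0, 0.64, 0.768, 0.0]
wrist_force: [-0.5, 0.8, 0.8]
opening: 85.6
```

Run:
```python
from h import *
go((544.3,352.5,100),(544.3,352.5,40))
a=[imaging.get_image(c)[:,:,::-1] for c in("top","side")]
f=lambda x:np.clip(cv2.resize(x.astype(np.float32),(780,300),interpolation=cv2.INTER_CUBIC)*1.6,0,255).astype(np.uint8)
cv2.imwrite("pics/f.png",np.vstack([f(a[0][130:230,190:450]),f(a[1][120:220,200:460])]))
for c in("top","side"):
    for n in ("pile","stage_plate"):
        for d in imaging.masks_of(n,c):
            ys,xs=np.nonzero(d["mask"]); print(c,n,round(d["confidence"],2),xs.mean().round(1),ys.mean().round(1),xs.min(),xs.max(),ys.min(),ys.max())
# bright white pile top
for c,b,i in(("top",(360,155,395,190),0),("side",(305,130,350,170),1)):
    x0,y0,x1,y1=b; g=cv2.cvtColor(a[i][y0:y1,x0:x1].copy(),cv2.COLOR_BGR2GRAY); m=(g>g.max()*.75).astype(np.uint8)
    n,l,s,ce=cv2.connectedComponentsWithStats(m)
    for k in range(1,n):
        if s[k,4]>20: print(c,g.max(),ce[k]+[x0,y0],s[k])
```

```text
t 21.55 pos [575.3 249.6 150.5] yaw 100.43 tilt [0.01 0.  ] F [-0.5  0.8  0.8] op 85.6 q [0.23 0.47 1.47 0.   1.2  0.05]
(544.3, 352.5, 100) tool delta [106.8 -11.8  50.5]
(544.3, 352.5, 40) tool delta [-0. -0. 60.]
top pile 0.95 378.3 171.8 366 390 160 183
top pile 0.36 297.5 172.9 291 304 164 182
side pile 0.6 328.1 150.9 315 342 139 164
side stage_plate 0.77 211.6 293.1 196 227 279 308
top 145 [377.57627119 156.5       ] [  0   0  35   8 118]
top 145 [379.33333333 169.55982906] [ 11   7  18  17 234]
top 145 [361.22222222 174.85714286] [ 0  8  4 22 63]
top 145 [380.57971014 188.36231884] [ 0 31 35  4 69]
side 212 [323.19858156 137.68794326] [  0   0  45  30 564]
side 212 [327.49777778 147.51555556] [ 13  11  20  14 225]
side 212 [345.38554217 165.        ] [33 27 12 13 83]
```

View pics/f.png

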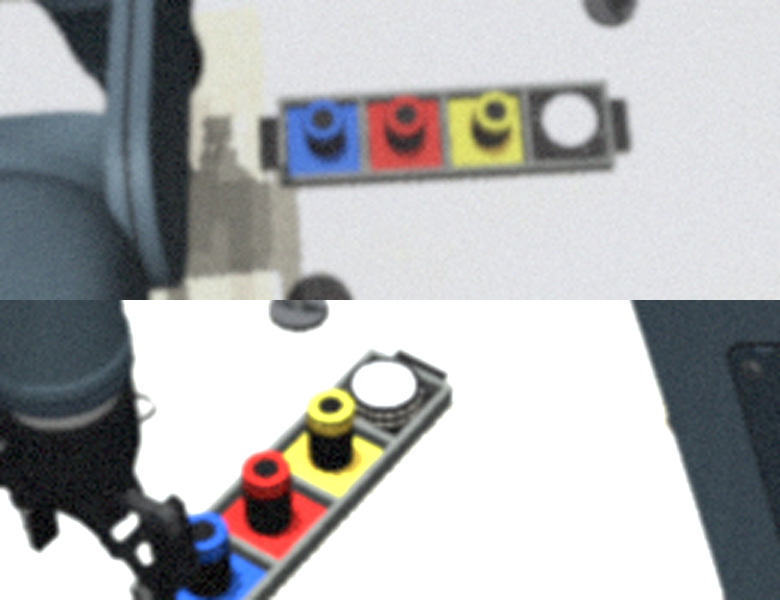

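All three lenses stand in their bays and the pile is clear. I'll triangulate the pile top and the plate centre, since the network's plate mask agrees with the first picture.

Run:
```python
from h import *
# pixel-centre tops
print("pile",tri((379.3,169.6),(327.5,147.8)))
for z in (31,35,40,45): print(z,onz("top",(379.3,169.6),z).round(1),onz("side",(327.5,147.8),z).round(1))
p0=np.array([643.5,2])-74*np.array([-.188,.982]); print("from pads",p0)
# plate: white face from first pictures
for c,b in(("top",(206,176,236,206)),("side",(192,272,232,312))):
    im=cv2.imread(f"pics/{c}0.png"); x0,y0,x1,y1=b; g=cv2.GaussianBlur(cv2.cvtColor(im,cv2.COLOR_BGR2GRAY),(3,3),0)[y0:y1,x0:x1]
    m=(g>(int(g.max())+int(g.min()))/2).astype(np.uint8); n,l,s,ce=cv2.connectedComponentsWithStats(m)
    for k in range(1,n): print(c,ce[k]+[x0,y0],s[k],onz(c,ce[k]+[x0,y0],10).round(1))
```

```text
pile (array([653.68633011, -68.32238594,  33.90610712]), np.float64(0.5036372371474159))
31 [654.9 -68.6  31. ] [655.5 -70.5  31. ]
35 [653.5 -68.1  35. ] [652.7 -67.6  35. ]
40 [651.8 -67.4  40. ] [649.1 -64.   40. ]
45 [650.  -66.8  45. ] [645.5 -60.3  45. ]
from pads [657.412 -70.668]
top [221.10526316 190.1754386 ] [  0   0  30  30 513] [546.2 348.8  10. ]
top [218.96086957 190.05652174] [  5   6  17  17 230] [545.8 354.7  10. ]
side [211.25632563 290.26622662] [  0   0  40  40 909] [547.9 351.   10. ]
side [211.11607143 291.52678571] [  7   9  25  22 448] [545.8 352.9  10. ]
```

>>> step_arm:
  travel:
    - [27,-2.5,0]
    - [27,-2.5,0]
    - [27,-2.5,0]
    - [27,-2.4,0]
    - [0,0,25]
    - [0,0,25]
    - [0,0,20]
    - [0,0,10]
  rotation:
    - [0,0,0]
    - [0,0,0]
    - [0,0,0]
    - [0,0,0]
    - [0,0,0]
    - [0,0,0]
    - [0,0,0]
    - [0,0,0]
  hand: 0.18
  squeeze: 40

```text
t: 22.65
tool_pos: [546.2, 351.0, 68.1]
eef_rot: [-0.001, 0.641, 0.768, -0.002]
wrist_force: [-1.2, 0.4, 0.5]
opening: 69.8
```

>>> step_arm:
  travel:
    - [0,0,20]
    - [0,0,15]
    - [0,0,8]
    - [0,0,3]
    - [0,0,2]
    - [0,0,0]
    - [0,0,0]
    - [0,0,0]
  rotation:
    - [0,0,0]
    - [0,0,0]
    - [0,0,0]
    - [0,0,0]
    - [0,0,0]
    - [0,0,0]
    - [0,0,0]
    - [0,0,0]

```text
t: 23.45
tool_pos: [546.9, 353.0, 23.0]
eef_rot: [0.0, 0.64, 0.769, 0.001]
wrist_force: [0.4, 0.6, 0.4]
opening: 69.8
```

Run:
```python
from h import *
go((546,354,20))
im=imaging.get_image("side")
cv2.imwrite("pics/g.png",np.clip(cv2.resize(im[230:330,140:290,::-1].astype(np.float32),(780,520),interpolation=cv2.INTER_CUBIC)*1.6,0,255).astype(np.uint8))
```

```text
t 23.45 pos [546.9 353.   23. ] yaw 100.45 tilt [0.06 0.03] F [0.4 0.6 0.4] op 69.8 q [0.4  0.65 1.52 0.   0.98 0.22]
(546, 354, 20) tool delta [ 1.2 -0.7  3. ]
```

View pics/g.png

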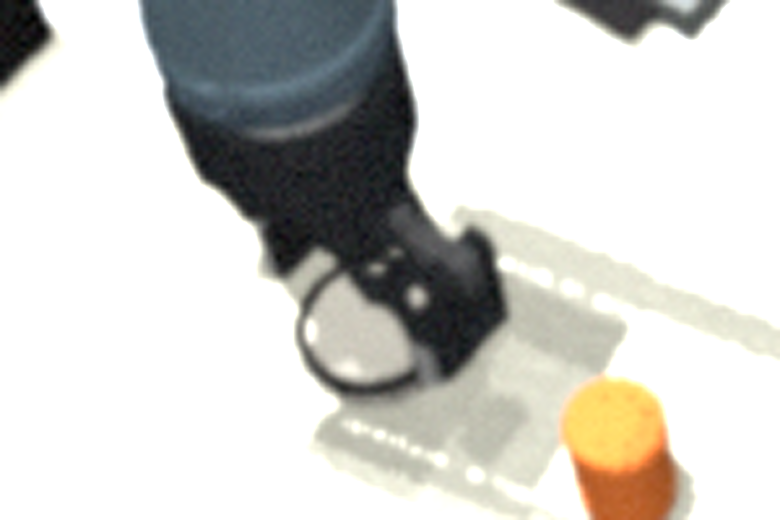

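The plate sits between the jaws. I'll feel for the table gently.

>>> step_arm:
  travel:
    - [1,0,1]
    - [0,0,1]
    - [0,0,1]
    - [0,0,1]
    - [0,0,1]
    - [0,0,0]
    - [0,0,0]
    - [0,0,0]
  rotation:
    - [0,0,0]
    - [0,0,0]
    - [0,0,0]
    - [0,0,0]
    - [0,0,0]
    - [0,0,0]
    - [0,0,0]
    - [0,0,0]

```text
t: 24.3
tool_pos: [546.4, 353.7, 17.4]
eef_rot: [0.0, 0.64, 0.768, 0.0]
wrist_force: [0.1, 0.2, 0.4]
opening: 69.9
```

>>> step_arm:
  travel:
    - [0,0,1]
    - [0,0,1]
    - [0,0,0.5]
    - [0,0,0.5]
    - [0,0,0]
    - [0,0,0]
    - [0,0,0]
    - [0,0,0]
  rotation:
    - [0,0,0]
    - [0,0,0]
    - [0,0,0]
    - [0,0,0]
    - [0,0,0]
    - [0,0,0]
    - [0,0,0]
    - [0,0,0]

```text
t: 25.1
tool_pos: [546.4, 353.7, 14.4]
eef_rot: [0.0, 0.64, 0.769, 0.0]
wrist_force: [0.1, -0.5, 0.1]
opening: 70.1
```

>>> step_arm:
  travel:
    - [0,0,1]
    - [0,0,1]
    - [0,0,0.5]
    - [0,0,0.5]
    - [0,0,0]
    - [0,0,0]
    - [0,0,0]
    - [0,0,0]
  rotation:
    - [0,0,0]
    - [0,0,0]
    - [0,0,0]
    - [0,0,0]
    - [0,0,0]
    - [0,0,0]
    - [0,0,0]
    - [0,0,0]

```text
t: 25.9
tool_pos: [546.4, 353.8, 11.4]
eef_rot: [0.0, 0.64, 0.769, 0.0]
wrist_force: [0.4, 0.4, -0.2]
opening: 70.1
```

>>> step_arm:
  travel:
    - [0,0,0.5]
    - [0,0,0.5]
    - [0,0,0.5]
    - [0,0,0.5]
    - [0,0,0]
    - [0,0,0]
    - [0,0,0]
    - [0,0,0]
  rotation:
    - [0,0,0]
    - [0,0,0]
    - [0,0,0]
    - [0,0,0]
    - [0,0,0]
    - [0,0,0]
    - [0,0,0]
    - [0,0,0]

```text
t: 26.7
tool_pos: [546.4, 353.7, 9.4]
eef_rot: [0.0, 0.64, 0.769, 0.0]
wrist_force: [-0.5, 0.5, 0.7]
opening: 69.9
```

>>> step_arm:
  travel:
    - [0,0,0]
    - [0,0,0]
    - [0,0,0]
    - [0,0,0]
    - [0,0,0]
    - [0,0,0]
    - [0,0,0]
    - [0,0,0]
  rotation:
    - [0,0,0]
    - [0,0,0]
    - [0,0,0]
    - [0,0,0]
    - [0,0,0]
    - [0,0,0]
    - [0,0,0]
    - [0,0,0]
  hand: 1
  squeeze: 40

```text
t: 27.5
tool_pos: [548.1, 354.5, 12.5]
eef_rot: [0.001, 0.64, 0.769, 0.002]
wrist_force: [0.0, -0.9, 16.3]
opening: 58.4
```

Run:
```python
from h import *
go((654.5,-69,9.4))
im=imaging.get_image("side")
cv2.imwrite("pics/i.png",np.clip(cv2.resize(im[230:330,140:290,::-1].astype(np.float32),(780,520),interpolation=cv2.INTER_CUBIC)*2,0,255).astype(np.uint8))
```

```text
t 27.5 pos [548.1 354.5  12.5] yaw 100.44 tilt [0.24 0.11] F [ 0.  -0.9 16.3] op 58.4 q [0.4  0.66 1.52 0.   0.95 0.22]
(654.5, -69, 9.4) tool delta [-435.8   27.9    2.7]
```

View pics/i.png

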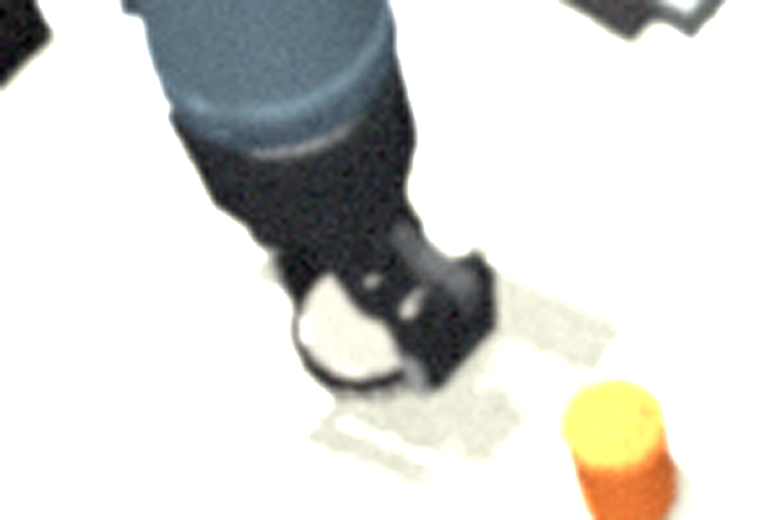

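The plate is gripped (58.4 mm), with the fingertips touching the table. I'll lift it straight up and recheck.

>>> step_arm:
  travel:
    - [0,0,-3]
    - [0,0,-5]
    - [0,0,-15]
    - [0,0,-30]
    - [0,0,-30]
    - [0,0,-20]
    - [0,0,0]
    - [0,0,0]
  rotation:
    - [0,0,0]
    - [0,0,0]
    - [0,0,0]
    - [0,0,0]
    - [0,0,0]
    - [0,0,0]
    - [0,0,0]
    - [0,0,0]

```text
t: 28.35
tool_pos: [546.2, 353.7, 112.5]
eef_rot: [0.0, 0.64, 0.769, 0.0]
wrist_force: [0.4, -0.4, -1.1]
opening: 58.0
```

Run:
```python
from h import *
go((654.5,-69,112))
a=[imaging.get_image(c)[:,:,::-1] for c in("top","side")]
f=lambda x:np.clip(cv2.resize(x.astype(np.float32),(390,420),interpolation=cv2.INTER_CUBIC)*2,0,255).astype(np.uint8)
cv2.imwrite("pics/j.png",np.hstack([f(a[0][130:270,150:280]),f(a[1][180:320,120:250])]))
```

```text
t 28.35 pos [546.2 353.7 112.5] yaw 100.44 tilt [0.02 0.01] F [ 0.4 -0.4 -1.1] op 58.0 q [0.4  0.54 1.45 0.   1.15 0.22]
(654.5, -69, 112) tool delta [-4.353e+02  2.980e+01  4.000e-01]
```

View pics/j.png

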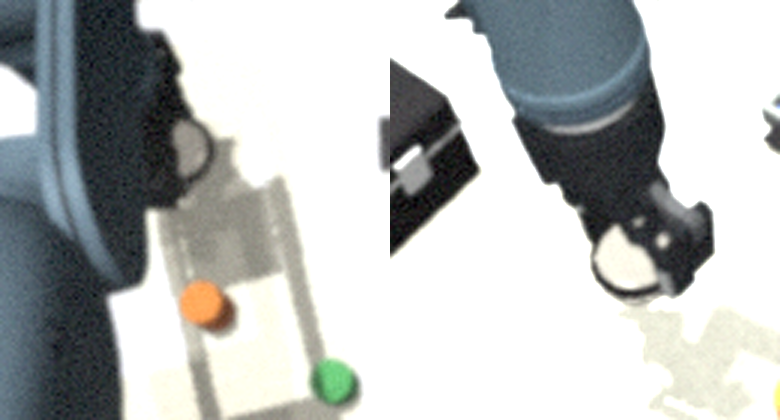

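The plate is held level, with its white face visible in both views. I'll carry it over the lenses at a plate height of about 100 mm.

>>> step_arm:
  travel:
    - [-20,1.4,0]
    - [-30,2.1,0]
    - [-30,2.1,0]
    - [-30,2.1,0]
    - [-30,2.1,0]
    - [-30,2.1,0]
    - [-30,2.1,0]
    - [-30,2.1,0]
  rotation:
    - [0,0,0]
    - [0,0,0]
    - [0,0,0]
    - [0,0,0]
    - [0,0,0]
    - [0,0,0]
    - [0,0,0]
    - [0,0,0]

```text
t: 29.25
tool_pos: [603.0, 129.2, 110.4]
eef_rot: [-0.001, 0.64, 0.769, -0.001]
wrist_force: [0.2, -0.6, -1.1]
opening: 58.1
```

>>> step_arm:
  travel:
    - [-30,2.1,0]
    - [-30,2.1,0]
    - [-30,2.1,0]
    - [-30,2.1,0]
    - [-30,2,0]
    - [-30,2,0]
    - [-20,1.3,0]
    - [-5.3,0,0]
  rotation:
    - [0,0,0]
    - [0,0,0]
    - [0,0,0]
    - [0,0,0]
    - [0,0,0]
    - [0,0,0]
    - [0,0,0]
    - [0,0,0]

```text
t: 30.05
tool_pos: [654.4, -71.1, 110.9]
eef_rot: [-0.001, 0.641, 0.768, -0.0]
wrist_force: [-0.8, 0.7, -1.2]
opening: 57.9
```

>>> step_arm:
  travel:
    - [0,0,10]
    - [0,0,10]
    - [0,0,6]
    - [0,0,4]
    - [0,0,0]
    - [0,0,0]
    - [0,0,0]
    - [0,0,0]
  rotation:
    - [0,0,0]
    - [0,0,0]
    - [0,0,0]
    - [0,0,0]
    - [0,0,0]
    - [0,0,0]
    - [0,0,0]
    - [0,0,0]

```text
t: 30.85
tool_pos: [654.9, -69.0, 82.9]
eef_rot: [0.0, 0.64, 0.769, 0.0]
wrist_force: [1.2, -0.5, -1.6]
opening: 58.4
```

Run:
```python
from h import *
go((654.5,-69,82))
a=[imaging.get_image(c)[:,:,::-1] for c in("top","side")]
f=lambda x:np.clip(cv2.resize(x.astype(np.float32),(400,480),interpolation=cv2.INTER_CUBIC)*2,0,255).astype(np.uint8)
cv2.imwrite("pics/k.png",np.hstack([f(a[0][120:240,320:420]),f(a[1][90:210,280:380])]))
for z in(92,82): 
  print(z)
```

```text
t 30.85 pos [654.9 -69.   82.9] yaw 100.45 tilt [ 0.06 -0.01] F [ 1.2 -0.5 -1.6] op 58.4 q [-0.27  0.59  1.45  0.    1.1  -0.46]
(654.5, -69, 82) tool delta [ 0.1 -0.4  0.9]
92
82
```

View pics/k.png

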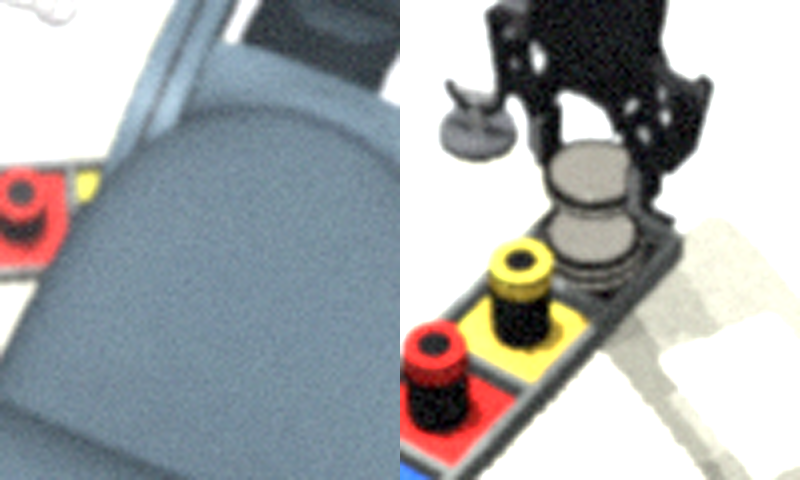

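The side view shows the plate directly above the pile, with white tops near crop (592,174) and (594,233). I'll check this by projection.

Run:
```python
from h import *
for x,y in((592,174),(594,233)):
    uv=(280+(x-400)/4-.4,90+y/4-.4); print(uv,[onz("side",uv,z).round(1) for z in(30,34,38,78,80.4)])
```

```text
(327.6, 133.1) [array([ 692.3, -107.1,   30. ]), array([ 689.3, -104. ,   34. ]), array([ 686.2, -100.9,   38. ]), array([655.8, -70.1,  78. ]), array([654. , -68.3,  80.4])]
(328.1, 147.85) [array([655.1, -72.2,  30. ]), array([652.3, -69.2,  34. ]), array([649.4, -66.3,  38. ]), array([620.8, -37.2,  78. ]), array([619.1, -35.4,  80.4])]
```

The two are aligned to within about 3 mm, with the pile top near 34 mm, so I expect touchdown at TCP z of about 46.

>>> step_arm:
  travel:
    - [0,0,4]
    - [0,0,4]
    - [0,0,4]
    - [0,0,4]
    - [0,0,3]
    - [0,0,2]
    - [0,0,2]
    - [0,0,1]
  rotation:
    - [0,0,0]
    - [0,0,0]
    - [0,0,0]
    - [0,0,0]
    - [0,0,0]
    - [0,0,0]
    - [0,0,0]
    - [0,0,0]

```text
t: 31.75
tool_pos: [654.5, -69.0, 58.1]
eef_rot: [-0.0, 0.64, 0.769, -0.0]
wrist_force: [-0.4, 0.8, -1.9]
opening: 58.1
```

>>> step_arm:
  travel:
    - [0,0,1]
    - [0,0,1]
    - [0,0,1]
    - [0,0,1]
    - [0,0,0]
    - [0,0,0]
    - [0,0,0]
    - [0,0,0]
  rotation:
    - [0,0,0]
    - [0,0,0]
    - [0,0,0]
    - [0,0,0]
    - [0,0,0]
    - [0,0,0]
    - [0,0,0]
    - [0,0,0]

```text
t: 32.55
tool_pos: [654.6, -69.0, 54.4]
eef_rot: [0.0, 0.64, 0.769, 0.0]
wrist_force: [-0.7, 0.6, -1.2]
opening: 58.2
```

>>> step_arm:
  travel:
    - [0,0,0.7]
    - [0,0,0.7]
    - [0,0,0.6]
    - [0,0,0.5]
    - [0,0,0.5]
    - [0,0,0]
    - [0,0,0]
    - [0,0,0]
  rotation:
    - [0,0,0]
    - [0,0,0]
    - [0,0,0]
    - [0,0,0]
    - [0,0,0]
    - [0,0,0]
    - [0,0,0]
    - [0,0,0]

```text
t: 33.35
tool_pos: [654.6, -69.0, 51.4]
eef_rot: [0.0, 0.64, 0.769, 0.0]
wrist_force: [-0.8, 0.2, -0.1]
opening: 57.9
```

>>> step_arm:
  travel:
    - [0,0,0.7]
    - [0,0,0.7]
    - [0,0,0.6]
    - [0,0,0.5]
    - [0,0,0.5]
    - [0,0,0]
    - [0,0,0]
    - [0,0,0]
  rotation:
    - [0,0,0]
    - [0,0,0]
    - [0,0,0]
    - [0,0,0]
    - [0,0,0]
    - [0,0,0]
    - [0,0,0]
    - [0,0,0]

```text
t: 34.15
tool_pos: [654.6, -69.0, 48.3]
eef_rot: [0.0, 0.64, 0.769, 0.0]
wrist_force: [-0.4, -0.5, -1.0]
opening: 58.0
```

>>> step_arm:
  travel:
    - [0,0,0.5]
    - [0,0,0.5]
    - [0,0,0.5]
    - [0,0,0.5]
    - [0,0,0]
    - [0,0,0]
    - [0,0,0]
    - [0,0,0]
  rotation:
    - [0,0,0]
    - [0,0,0]
    - [0,0,0]
    - [0,0,0]
    - [0,0,0]
    - [0,0,0]
    - [0,0,0]
    - [0,0,0]

```text
t: 34.95
tool_pos: [654.6, -69.0, 46.3]
eef_rot: [-0.0, 0.64, 0.769, 0.0]
wrist_force: [0.4, -0.4, -0.5]
opening: 58.4
```

>>> step_arm:
  travel:
    - [0,0,0.5]
    - [0,0,0.5]
    - [0,0,0.3]
    - [0,0,0.2]
    - [0,0,0]
    - [0,0,0]
    - [0,0,0]
    - [0,0,0]
  rotation:
    - [0,0,0]
    - [0,0,0]
    - [0,0,0]
    - [0,0,0]
    - [0,0,0]
    - [0,0,0]
    - [0,0,0]
    - [0,0,0]

```text
t: 35.75
tool_pos: [654.6, -69.0, 44.8]
eef_rot: [0.0, 0.64, 0.769, 0.0]
wrist_force: [-0.1, -0.4, -1.2]
opening: 57.9
```

>>> step_arm:
  travel:
    - [0,0,0.5]
    - [0,0,0.5]
    - [0,0,0.3]
    - [0,0,0.2]
    - [0,0,0]
    - [0,0,0]
    - [0,0,0]
    - [0,0,0]
  rotation:
    - [0,0,0]
    - [0,0,0]
    - [0,0,0]
    - [0,0,0]
    - [0,0,0]
    - [0,0,0]
    - [0,0,0]
    - [0,0,0]

```text
t: 36.55
tool_pos: [654.6, -69.0, 43.8]
eef_rot: [0.0, 0.64, 0.769, 0.0]
wrist_force: [-2.5, -0.2, 5.6]
opening: 58.0
```

It has landed at TCP z 43.8 with 5.6 N, so the pile top is at about 31 mm, within the stated range. I'll release and back off.

>>> step_arm:
  travel:
    - [0,0,0]
    - [0,0,0]
    - [0,0,0]
    - [0,0,0]
    - [0,0,0]
    - [0,0,0]
    - [0,0,0]
    - [0,0,0]
  rotation:
    - [0,0,0]
    - [0,0,0]
    - [0,0,0]
    - [0,0,0]
    - [0,0,0]
    - [0,0,0]
    - [0,0,0]
    - [0,0,0]
  hand: 0

```text
t: 37.35
tool_pos: [654.6, -69.0, 43.3]
eef_rot: [0.0, 0.64, 0.769, 0.0]
wrist_force: [-0.6, -0.8, -0.4]
opening: 85.2
```

>>> step_arm:
  travel:
    - [0,0,-10]
    - [0,0,-30]
    - [0,0,-40]
    - [0,0,-40]
    - [-10,-40,0]
    - [-10,-40,0]
    - [-10,-40,0]
    - [-10,-40,0]
  rotation:
    - [0,0,0]
    - [0,0,0]
    - [0,0,0]
    - [0,0,0]
    - [0,0,0]
    - [0,0,0]
    - [0,0,0]
    - [0,0,0]

```text
t: 38.15
tool_pos: [503.2, -137.7, 164.3]
eef_rot: [0.001, 0.64, 0.769, 0.0]
wrist_force: [-0.3, -0.8, -0.2]
opening: 85.3
```

>>> step_arm:
  travel:
    - [-20,-25,0]
    - [-20,-25,0]
    - [-20,-25,0]
    - [-20,-25,0]
    - [0,0,0]
    - [0,0,0]
    - [0,0,0]
    - [0,0,0]
  rotation:
    - [0,0,0]
    - [0,0,0]
    - [0,0,0]
    - [0,0,0]
    - [0,0,0]
    - [0,0,0]
    - [0,0,0]
    - [0,0,0]

```text
t: 38.95
tool_pos: [421.2, -233.3, 163.5]
eef_rot: [0.0, 0.639, 0.769, 0.0]
wrist_force: [-0.2, 0.3, 0.6]
opening: 85.5
```

Run:
```python
from h import *
st()
a=[imaging.get_image(c)[:,:,::-1] for c in("top","side")]
f=lambda x:np.clip(cv2.resize(x.astype(np.float32),(780,300),interpolation=cv2.INTER_CUBIC)*1.6,0,255).astype(np.uint8)
cv2.imwrite("pics/l.png",np.vstack([f(a[0][150:250,250:510]),f(a[1][120:220,220:480])]))
for c,b,i in(("top",(362,155,395,186),0),("side",(308,125,350,170),1)):
    x0,y0,x1,y1=b; g=cv2.cvtColor(a[i][y0:y1,x0:x1].copy(),cv2.COLOR_BGR2GRAY); m=(g>g.max()*.75).astype(np.uint8)
    n,l,s,ce=cv2.connectedComponentsWithStats(m)
    for k in range(1,n):
        if s[k,4]>20: u=ce[k]+[x0,y0]; print(c,u,s[k],onz(c,u,41).round(1))
for c,im in zip(("top","side"),a):
    for k in("red","yellow","blue"):
        for ce,s in blobs(im[:,:,::-1].copy(),k): print(c,k,ce,s,onz(c,ce,61).round())
```

```text
t 38.95 pos [ 421.2 -233.3  163.5] yaw 100.52 tilt [0.02 0.  ] F [-0.2  0.3  0.6] op 85.5 q [-0.74  0.21  1.82  0.    1.11 -0.92]
top [379.18269231 156.44230769] [  0   0  33   8 104] [688.4 -63.5  41. ]
top [379.90434783 168.50869565] [ 10   6  17  17 230] [654.7 -68.6  41. ]
top [362.30434783 176.86956522] [ 0 13  2 16 23] [625.1 -24.4  41. ]
side [326.80712166 133.87982196] [  0   0  42  35 674] [683.3 -95.3  41. ]
side [327.61674009 144.5814978 ] [ 10  13  20  14 227] [655.8 -71.   41. ]
side [345.36585366 165.07317073] [30 32 12 13 82] [581.  -53.5  41. ]
top red [324.3 174.3] [313, 163, 24, 23, 384] [612.  76.  61.]
top red [411.  301.4] [402, 296, 19, 12, 135] [ 322. -174.   61.]
top yellow [350.9 172.7] [340, 161, 24, 24, 380] [626.   8.  61.]
top blue [296.8 175.7] [286, 164, 23, 23, 366] [599. 146.  61.]
side red [288.2 177.2] [281, 170, 16, 15, 143] [628.  76.  61.]
side red [291.2 194.5] [274, 184, 34, 22, 288] [587. 104.  61.]
side yellow [309.9 156.6] [303, 150, 16, 15, 142] [641.  -1.  61.]
side yellow [309.9 174.2] [295, 164, 32, 21, 272] [602.  36.  61.]
side blue [267.5 198.6] [260, 191, 16, 16, 162] [613. 147.  61.]
side blue [268.9 215.9] [250, 204, 38, 25, 359] [576. 174.  61.]
```

View pics/l.png

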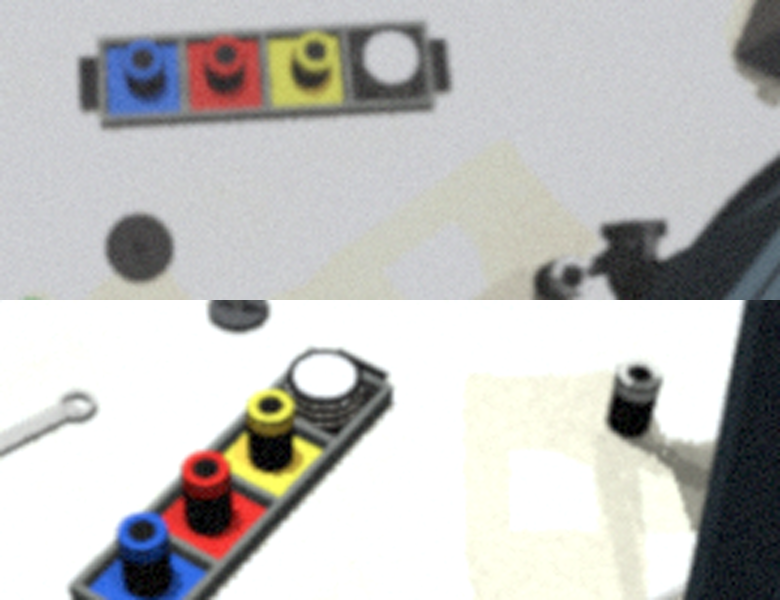

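The lenses stand centred on their pads, the plate sits square on the pile at about (655,-70), and the eyepiece and black plate are untouched. I'll hand the job in.

```bash
python3 -c "
from cell import workorder
print(workorder.job_done())"
```

```text
the job is handed in; nothing more can be done
None
```

I placed all four parts in the tray and handed the job in at about 39 s of the 115 s limit. The hand-in itself gives no verdict, so what follows comes from my last pictures and force readings.

- **Lenses:** red, yellow and blue stand upright on the pads of their own colours. Each measures within about 4 mm of its pad centre, against an 18 mm limit.
- **Stage plate:** it lies white side up on the pile. I lowered it until it touched down with about 6 N, which puts the pile top about 31 mm above the table. Its centre measures about (655, -70) mm, against about (655, -69) mm for the pile, so it is within about 2 mm.
- **Look-alikes:** I never touched the eyepiece or the black plate. I checked that by eye in the last pictures, without measuring their positions again.
- **Disagreement:** while picking up the plate, the fingertips pressed on the table with about 16 N as the jaws swung forward. The grip held.
- **Pile height:** triangulating the pile top from the pictures gave 34 mm, and I trusted the 31 mm felt at touchdown.

No check failed.

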